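Index the lens turntable to the rectangular lens

TASK

On the optician's bench stands a round lens turntable that clicks into six positions. Take its black centre handle and turn it one click, in whichever direction brings the rectangular lens (it lies in one of the two dishes next to the one at the pointer) to the fixed steel pointer. Leave the lens lying flat in its dish, and let the turntable come to rest clicked in that position.

Things in the scene. Friction and masses are not known exactly. Their poses are not given: they have to be found in the camera images.
- turntable (a joint): turn of the round aluminium turntable (236 mm across, upper face 42 mm above the bench) about the upright line through point handle, rad; 0 at the start, grows counter-clockwise seen from above. A spring roller gives a click every 60 degrees (1.047 rad) and pulls the table into a click from up to 20 degrees either side; turning past the hump between takes at most 0.4 N m.
- handle (a point): centre of the black bar handle in the middle of the turntable, on its axis and fixed to it: 64 mm long, 14 mm thick, 32 mm tall, rounded edges. The point lies 84 mm above the bench, the bar spans 68 to 100 mm above it, on a thin neck (14 mm across). x runs along the bar's length, z up.
- pickup (a point): fixed point 30 mm inward of the steel pointer's tip, 80 mm from the table's axis, 48 mm above the bench: where a lens's centre is when its dish is at the pointer. The pointer stands outside the rim and points to the axis, at most 80 mm high. x points outward to the pointer. Six white dishes (66 mm across, rims 52 mm above the bench) stand every 60 degrees, centres 80 mm from the axis.
- rect_lens (a point): centre of the rectangular lens: dark brown, 46 x 28 mm, rounded corners, 6 mm thick, lying loose in its dish with 2 to 6 mm of play, 48 mm above the bench; at the start one dish (60 degrees) clockwise or counter-clockwise from the pointer. z is normal to the lens. Four other dishes hold round lenses, 49 mm across, same colour; the one opposite the pointer is empty.
Mind the look-alikes: they are no part of the job. Leave any purple look-alike of the part that bears rect_lens alone.

How it is judged:
By the outcome, as a careful person would: the job done as asked, in the order asked, and still so for the second after the job is handed in, with the robot touching nothing.
It also fails if it takes over 32 s, if anything falls off the work surface, if the arm or the gripper's body presses on something with over 40 N, if the wrist force passes 120 N, or if a joint passes its speed limit or range.

ROBOT

A 6-joint arm with a two-finger parallel gripper is mounted at the origin on the work surface. World frame = base frame: x ahead of the robot, y to its left, z up, the work surface at z = 0. Lengths are in mm, angles in rad, forces in N, time in s.
With the tool pointing down it reaches from about 400 to 825 mm from the base axis. Payload 7 kg.
Tool frame: the origin (TCP) lies at the very end of the fingers, on their centre line; the grasp point (between the pads) lies 19 mm behind it; z points along the fingers, y is the line along which they close (so a half turn about z gives the same grasp; the last joint's range is limited). The gripper opens to 88 mm and grips with 3 to 60 N. Pads are 19 mm wide; open, the fingers measure 130 mm over their backs; the gripper's body (78 mm by 193 mm) begins 47 mm behind the grasp point.
Start: joints at [1.528, 0.359, 0.012, 0, -1.224, -0.288], TCP at [219.248, 638.377, 226.561] pointing down, gripper open.
Joint ranges: [-3.07, 3.07], [-1.43, 2.12], [-1.02, 1.25], [-3.03, 1.67], [-3.05, -0], [-3.03, 3.03]. Speed limits (rad/s): [2.39, 2.39, 3.01, 3.14, 3.14, 3.14].

INTERFACE

Orientations are given as a unit quaternion [x, y, z, w].
In Python, from plant import bot gives the robot as it stands. Calls block until the motion is done:
- bot.move_ptp(position, orientation): joint-space move of the TCP to a pose.
- bot.line_to(position, velocity=150, ori=None): straight line of the TCP; ori=None keeps the orientation; velocity is the mean speed in mm/s.
- bot.move_joints(angles): joint-space move.
- bot.move_gripper(opening, force=None): finger opening in mm; force is the grip in N (None keeps the last); returns when the fingers have stopped.
- bot.pause(seconds).
- bot.solve_ik(position, orientation): joint angles nearest the present ones, or None.
- bot.read_state(): the state.
- bot.camera(name): name is "scene" or "top" or "wrist"; returns the picture (384x512x3 uint8, red, green, blue); there is no depth.
- bot.get_calibration(name): a dict with "fx", "fy", "cx", "cy" (pixels), "distortion" ([k1, k2, p1, p2, k3] as OpenCV has them; the pictures are not rectified), "view" (4x4, takes a point from world to camera coordinates); the wrist camera has in their place "T_tool_cam" (4x4, takes a point from camera to tool coordinates, whose origin is the TCP and whose axes are the flange's). Camera axes: x right, y up, looking along -z (the intrinsics and any distortion apply to the point x, -y, -z); pixel columns grow to the right and rows downward; lengths in mm; the calibration is good to about 2 mm. A picture is of the moment at which its call begins: read the wrist's pose just before it. get_calibration takes no time and is no camera call.
A pose or a line that the arm cannot do raises bot.Unreachable and nothing moves.
- bot.close_job(): hands the job in; it is judged then, once.
The state is a dict: "t": time; "joint_pos": joint angles; "qvel": joint speeds; "tau": joint torques, N m; "tcp_pos": TCP position; "eef_rot": TCP orientation; "contact_force": force on the tool from outside, world axes, zero at the start; "moment": the same for the moment, N m; "width": finger opening in mm; "finger_force": force on a finger pad.
Only numpy, scipy, OpenCV 4.12 (cv2) and the standard library are available. Lean on these libraries where they do the work, as an engineer would, in place of code of your own. Each camera call takes 0.05 s, during which the arm holds its last target. There are 200 camera calls.

## Working session

There is one attempt and no reset: what is moved stays moved. The work goes in short steps, each a Python script; the robot and the scene stay as the last script left them, time stands still between calls to the robot, and variables do not carry over. Pictures are saved under pics/ and viewed, at most 10 in all, crops included, and the job is handed in when it is done.

```bash
mkdir -p pics; ls
python3 - <<'E'
from plant import bot
import cv2,numpy as np
for n in("scene","top"):
    cv2.imwrite(f"pics/{n}0.png",bot.camera(n)[:,:,::-1]); c=bot.get_calibration(n); print(n,c)
s=bot.read_state();print(s["t"],s["tcp_pos"],s["eef_rot"],s["width"]);print(bot.get_calibration("wrist"))
a=[cv2.imread(f"pics/{n}0.png") for n in("scene","top")]
E
```

```text
pics
scene {'fx': 409.80899869904556, 'fy': 409.80899869904556, 'cx': 254.09099008693465, 'cy': 193.48898968529087, 'distortion': array([-0.03214213,  0.        ,  0.        ,  0.        ,  0.        ]), 'view': array([[-8.44483635e-02,  9.96341214e-01, -1.31399673e-02,
         3.01389562e+01],
       [-6.15621036e-01, -4.18008565e-02,  7.86932925e-01,
         3.66046861e+02],
       [ 7.83504444e-01,  7.45444380e-02,  6.16898624e-01,
        -1.30406921e+03],
       [ 0.00000000e+00,  0.00000000e+00,  0.00000000e+00,
         1.00000000e+00]])}
top {'fx': 457.70834925734397, 'fy': 457.70834925734397, 'cx': 254.6344332249447, 'cy': 194.99956762452953, 'distortion': array([0.0353346, 0.       , 0.       , 0.       , 0.       ]), 'view': array([[-4.05822844e-03, -9.99837953e-01,  1.75384907e-02,
         1.52646466e+01],
       [ 9.90754969e-01, -1.64181684e-03,  1.35653589e-01,
        -6.46551612e+02],
       [-1.35602811e-01,  1.79268601e-02,  9.90601083e-01,
        -7.09360143e+02],
       [ 0.00000000e+00,  0.00000000e+00,  0.00000000e+00,
         1.00000000e+00]])}
0.1 [219.14303097 637.97632211 225.72673877] [ 9.86339770e-01 -1.64721892e-01 -4.87342419e-05  7.43901460e-04] 87.73831637259441
{'fx': 323.33157095493414, 'fy': 323.33157095493414, 'cx': 250.28946015219077, 'cy': 186.71091036161735, 'distortion': array([0.01722181, 0.        , 0.        , 0.        , 0.        ]), 'T_tool_cam': array([[-3.64526591e-04,  9.55728808e-01,  2.94248725e-01,
         7.84842143e+01],
       [ 9.99999643e-01,  1.24077938e-04,  8.35828942e-04,
        -1.40178621e+00],
       [ 7.62316023e-04,  2.94248925e-01, -9.55728512e-01,
        -1.58015275e+02],
       [ 0.00000000e+00,  0.00000000e+00,  0.00000000e+00,
         1.00000000e+00]])}
```

View pics/scene0.png

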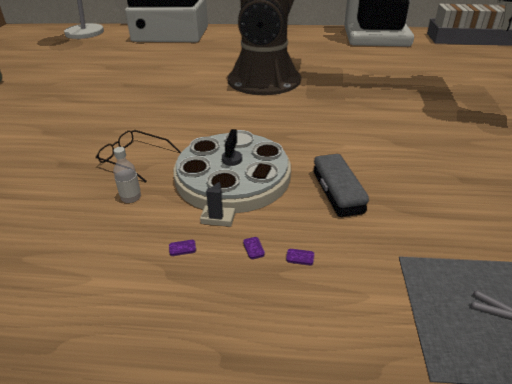

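View pics/top0.png

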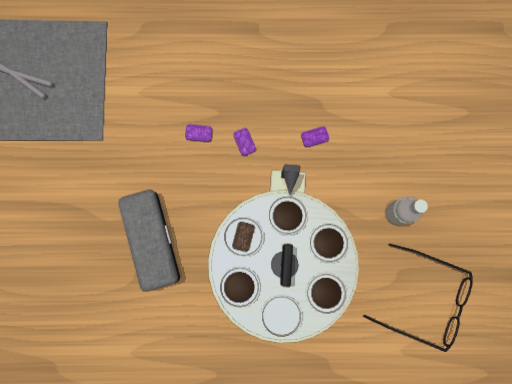

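Top view: the rectangular lens is at (243,237), the pointer tip at about (291,192), the handle bar at (287,265) and the empty dish at (281,316). The scene view agrees: lens at (262,171), handle at (231,145), pointer at (214,200).

Look-alikes:
- Round lenses in the top view at (288,215), (328,242), (326,293) and (239,287).
- Purple blocks at (199,133), (245,142) and (315,137).
- For the black handle: the pointer (290,178) and the grey case (150,240).

The lens is left of the pointer seen from above, so the turn is clockwise (-60°). Next I measure the handle from both views.

```bash
cat > h.py <<'E'
from plant import bot
import cv2,numpy as np
from scipy.spatial.transform import Rotation as R
def cam(n,st=None):
    c=bot.get_calibration(n); K=np.array([[c["fx"],0,c["cx"]],[0,c["fy"],c["cy"]],[0,0,1]])
    if n=="wrist":
        T=np.eye(4);T[:3,:3]=R.from_quat(st["eef_rot"]).as_matrix();T[:3,3]=st["tcp_pos"]; T=T@c["T_tool_cam"]
    else: T=np.linalg.inv(c["view"])
    return K,c["distortion"],T
def ray(C,px):
    K,d,T=C; u=cv2.undistortPoints(np.array(px,float).reshape(1,1,2),K,d).ravel()
    v=T[:3,:3]@[u[0],-u[1],-1]; return T[:3,3],v/np.linalg.norm(v)
def onz(C,px,z):
    o,v=ray(C,px); return o+v*(z-o[2])/v[2]
def tri(C1,p1,C2,p2):
    o1,v1=ray(C1,p1);o2,v2=ray(C2,p2)
    s=np.linalg.lstsq(np.c_[v1,-v2],o2-o1,rcond=None)[0]
    a,b=o1+s[0]*v1,o2+s[1]*v2; return (a+b)/2,np.linalg.norm(a-b)
def darkbox(im,x0,y0,x1,y1,th=45):
    "contour nearest the box centre of dark, neutral pixels"
    m=np.zeros(im.shape[:2],np.uint8); s=im[y0:y1,x0:x1].astype(int)
    m[y0:y1,x0:x1]=((s.max(2)<th)&(np.ptp(s,2)<14))*255
    cs=cv2.findContours(m,cv2.RETR_EXTERNAL,cv2.CHAIN_APPROX_NONE)[0]
    return max(cs,key=cv2.contourArea)
E
python3 - <<'E'
from h import *
t=cv2.imread("pics/top0.png");s=cv2.imread("pics/scene0.png")
T,S=cam("top"),cam("scene")
ct,cs=darkbox(t,268,238,306,292,35),darkbox(s,220,122,244,170,35)
rt,rs=cv2.minAreaRect(ct),cv2.minAreaRect(cs);print(rt,rs)
print("handle",tri(T,rt[0],S,rs[0]), onz(T,rt[0],100))
b=cv2.boxPoints(rt);L=sorted(((b[i]+b[i-1])/2 for i in range(4)),key=lambda p:p[1]); 
p,q=onz(T,L[0],100),onz(T,L[3],100);print("bar ends",p,q,np.degrees(np.arctan2(*(p-q)[1::-1])))
# white disc
h=cv2.cvtColor(t,cv2.COLOR_BGR2HSV);m=cv2.inRange(h,(0,0,120),(179,60,255))
m=cv2.morphologyEx(m,cv2.MORPH_OPEN,np.ones((5,5)))
c=max(cv2.findContours(m,cv2.RETR_EXTERNAL,cv2.CHAIN_APPROX_NONE)[0],key=cv2.contourArea)
e=cv2.fitEllipse(cv2.convexHull(c));print(e,"disc c",onz(T,e[0],42),"tip",onz(T,(291,194),70),"lens",onz(T,(243,237),51))
a=np.hstack([cv2.resize(t[150:350,200:370],None,fx=2.4,fy=2.4),cv2.resize(s[110:230,170:300],(390,480-0)),])
cv2.imwrite("pics/crop.png",a)
E
```

```text
((282.3554382324219, 263.9906921386719), (1.4807922840118408, 38.11430740356445), 3.6913859844207764) ((229.5299835205078, 146.7899932861328), (9.758074760437012, 34.78965759277344), 8.130102157592773)
handle (array([534.97040705, -31.56732086,  73.51677103]), np.float64(6.050181189598204)) [534.98641477 -26.50359028 100.        ]
bar ends [563.15991378 -28.70818062 100.        ] [507.16362484 -24.32064636 100.        ] -4.480201015587831
((283.2084045410156, 260.0834655761719), (146.84716796875, 169.64268493652344), 0.6267459988594055) disc c [540.43195109 -32.45599486  42.        ] tip [644.53232598 -43.97458336  70.        ] lens [577.45830649  32.53749151  51.        ]
```

View pics/crop.png

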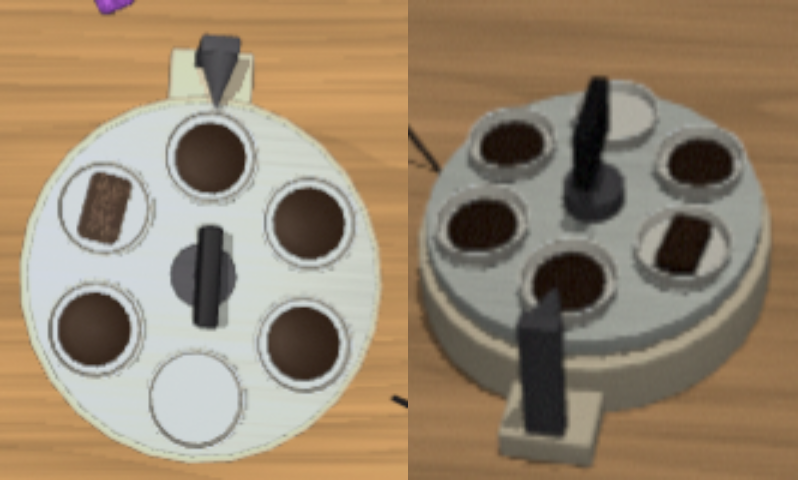

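The close crop confirms it: the only rectangular brown lens is one dish counter-clockwise of the pointer, and the black bar sits on the hub. Its top-view centre is about (286.7,265). Next I hover above it and measure with the wrist camera from two places.

```bash
cat >> h.py <<'E'
def quat(yaw): return (R.from_euler("z",yaw,degrees=True)*R.from_euler("x",180,degrees=True)).as_quat()
E
python3 - <<'E'
from h import *
c=cam("top");print("top handle",onz(c,(286.7,265),100),"ends",onz(c,(287.5,244.2),100),onz(c,(285.4,286.3),100))
x,y,_=onz(c,(286.7,265),100)
print("yaw -3",bot.solve_ik([x,y,68],quat(-3)),bot.solve_ik([x,y,68],quat(-63)));print("alt",bot.solve_ik([x,y,68],quat(177)),bot.solve_ik([x,y,68],quat(117)))
bot.move_ptp([x,y,200],quat(-3))
ims=[]
for k,dx in enumerate((0,-45)):
    if dx: bot.line_to([x+dx,y+20,200],150)
    s=bot.read_state(); im=bot.camera("wrist")[:,:,::-1]; cv2.imwrite(f"pics/w{k}.png",im)
    np.savez(f"w{k}.npz",tcp_pos=s["tcp_pos"],eef_rot=s["eef_rot"]); ims.append(im); print(s["t"],s["tcp_pos"])
cv2.imwrite("pics/w.png",cv2.resize(np.hstack(ims),(800,300)))
E
```

```text
top handle [533.47700621 -32.96912982 100.        ] ends [564.29489104 -34.60944474 100.        ] [502.35536895 -30.5919746  100.        ]
yaw -3 [ 3.05306643e-01  2.90643503e-01 -4.98768010e-01  4.44089210e-16
 -7.81384814e-01  1.21312981e+00] [ 0.30530664  0.2906435  -0.49876801  0.         -0.78138481  0.16593226]
alt [ 3.05306643e-01  2.90643503e-01 -4.98768010e-01 -4.44089210e-16
 -7.81384814e-01 -1.92846285e+00] [ 0.30530664  0.2906435  -0.49876801  0.         -0.78138481 -2.9756604 ]
2.725 [533.68298548 -32.36536126 199.99439936]
3.25 [488.54339406 -12.45644414 200.46436772]
```

View pics/w.png

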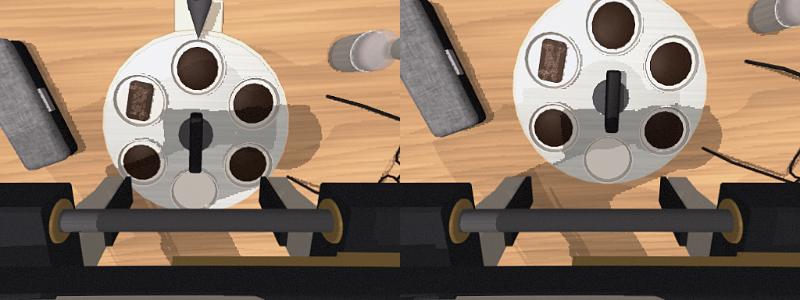

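The wrist pair shows the bar from about (196,113) to (196,172) in the left half and at about (613,100) in the right half. The rectangular lens, (141,100), is left of the pointer at (198,25). Next I segment the bar and triangulate its ends.

Run:
```python
from h import *
C=[];P=[];D=[]
for k,(b) in enumerate([(225,135,280,228),(245,80,300,178)]):
    im=cv2.imread(f"pics/w{k}.png"); C.append(cam("wrist",np.load(f"w{k}.npz")))
    c=darkbox(im,*b,40); r=cv2.minAreaRect(c); bx=cv2.boxPoints(r)
    L=sorted([(bx[i]+bx[i-1])/2 for i in range(4)],key=lambda p:p[1]); P.append((L[0],L[3],r[0])); print(r,L[0],L[3])
    w=cv2.cvtColor(im,cv2.COLOR_BGR2HSV)
for i in range(3): print(tri(C[0],P[0][i],C[1],P[1][i]))
for k in 0,1:
    a,b=[onz(C[k],P[k][i],100) for i in(0,1)]; print(k,a,b,(a+b)/2,np.degrees(np.arctan2(*(a-b)[1::-1])))
```

```text
((251.0, 182.0), (76.0, 18.0), 90.0) [251. 144.] [251. 220.]
((271.8401794433594, 129.51547241210938), (18.88958740234375, 79.50881958007812), 2.6025619506835938) [273.64532  89.80206] [270.03503 169.22888]
(array([564.71954516, -33.28391531,  75.80689784]), np.float64(1.3980786976235078))
(array([499.73478809, -28.59355418,  90.77187587]), np.float64(1.469777437262129))
(array([532.53575497, -30.96053383,  83.27775557]), np.float64(0.034123619973198314))
0 [569.10154848 -32.83430402 100.        ] [503.32702524 -29.45627319 100.        ] [536.21428686 -31.1452886  100.        ] -2.9399986731583043
1 [564.66469262 -32.28393826 100.        ] [502.3493979  -27.46246992 100.        ] [533.50704526 -29.87320409 100.        ] -4.424283129944921
```

Run:
```python
from h import *
def p(l):
    s=bot.read_state();print(l,round(s["t"],2),s["tcp_pos"].round(1),s["contact_force"].round(1),s["moment"].round(2),round(s["width"],1),s["finger_force"])
    return s
x,y=533,-31
q=quat(-4)
bot.line_to([x,y,150],150,q); bot.line_to([x,y,66],60); p("down")
bot.move_gripper(25,20); p("near"); bot.move_gripper(0,15); s=p("grip15")
bot.move_gripper(0,60); s=p("grip60")
cv2.imwrite("pics/g.png",bot.camera("scene")[110:230,150:330,::-1].repeat(4,0).repeat(4,1))
```

```text
down 5.46 [533.3 -30.9  66.4] [-0.7  0.5  0.3] [-0.05 -0.02 -0.07] 87.5 0.0
near 6.59 [533. -31.  66.] [-0.  -0.3  0.5] [-0.    0.01 -0.01] 24.9 0.0
grip15 6.95 [532.9 -32.2  66. ] [ 2.1 -8.1 -0.4] [-2.75 -0.64 -0.03] 13.9 14.978243708610535
grip60 7.17 [532.9 -32.2  66. ] [ 2.3 -8.7 -1. ] [-2.69 -0.66 -0.05] 13.7 59.975831508636475
```

View pics/g.png

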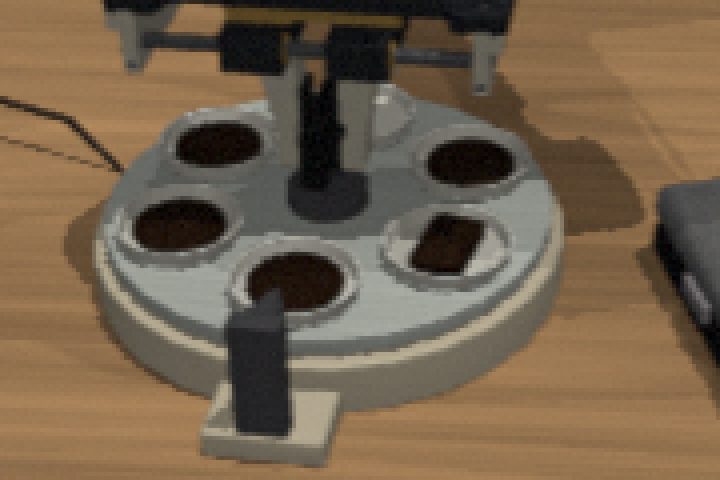

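The fingers hold the bar (width 13.7), and the rectangular lens is still flat in its dish at (447,243). Contact moved the arm about 1.2 mm in y, so I take the axis y as -32.3 and turn clockwise in small steps.

Run:
```python
from h import *
def p(l):
    s=bot.read_state();print(l,round(s["t"],2),s["tcp_pos"].round(1),s["contact_force"].round(1),s["moment"].round(2),round(s["width"],1),round(R.from_quat(s["eef_rot"]).as_euler("ZYX",degrees=True)[0],1))
x,y=533,-32.3
bot.line_to([x,y,66],20,quat(-4)); p("c")
for k in range(1,16):
    bot.move_joints(bot.solve_ik([x,y,66],quat(-4-4*k)))
    if k%3==0: p(k)
bot.pause(.3);p("end")
cv2.imwrite("pics/t.png",bot.camera("top")[150:350,190:380,::-1].repeat(3,0).repeat(3,1))
```

```text
c 7.47 [532.9 -32.3  66. ] [-0.7  0.7  1.5] [ 0.08  0.28 -0.05] 13.7 -4.0
3 8.22 [532.9 -32.2  66. ] [-2.1  2.9  2.6] [0.99 0.76 0.11] 13.5 -15.8
6 8.97 [533. -32.  66.] [-3.   5.   2.5] [1.77 0.95 0.22] 14.0 -27.8
9 9.72 [533.1 -31.8  66. ] [-2.4  6.2  0.7] [ 2.15  0.84 -0.31] 13.4 -39.9
12 10.47 [533.2 -31.7  66. ] [-0.7  6.4  1. ] [ 2.3   0.77 -0.12] 13.6 -51.9
15 11.22 [533.4 -31.6  66. ] [-1.1  7.3  1.3] [ 2.42  0.64 -0.07] 14.2 -63.8
end 11.52 [533.4 -31.6  66. ] [-1.3  6.9  1.2] [ 2.45  0.63 -0.04] 13.7 -63.8
```

View pics/t.png

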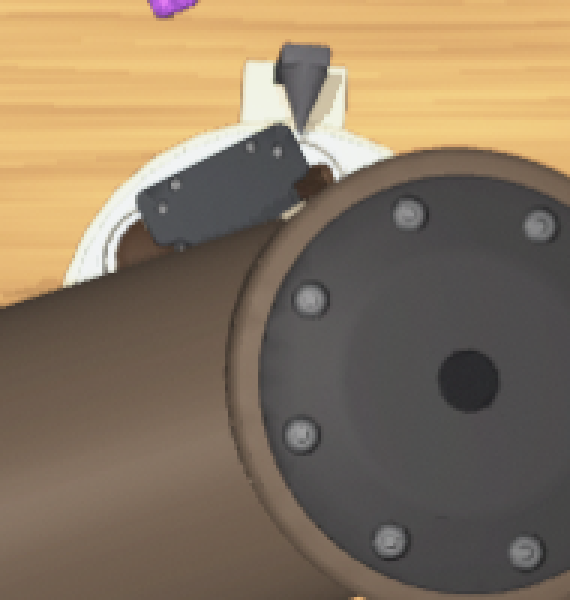

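The dish with the rectangular lens, (318,180), is now at the pointer tip (303,130), and the moment is about 0, so it has clicked in. Next I release, retreat and check.

Run:
```python
from h import *
bot.move_gripper(40); s=bot.read_state();x,y,_=s["tcp_pos"]
bot.line_to([x,y,66.5],20); bot.line_to([x,y,200],120)
bot.move_joints([1.528,0.359,0.012,0,-1.224,-0.288]); bot.pause(.5)
print(bot.read_state()["t"])
a=bot.camera("top")[150:350,190:380,::-1];b=bot.camera("scene")[110:230,160:310,::-1]
cv2.imwrite("pics/f.png",np.hstack([cv2.resize(a,(420,442)),cv2.resize(b,(380,442))]))
```

```text
16.875
```

View pics/f.png

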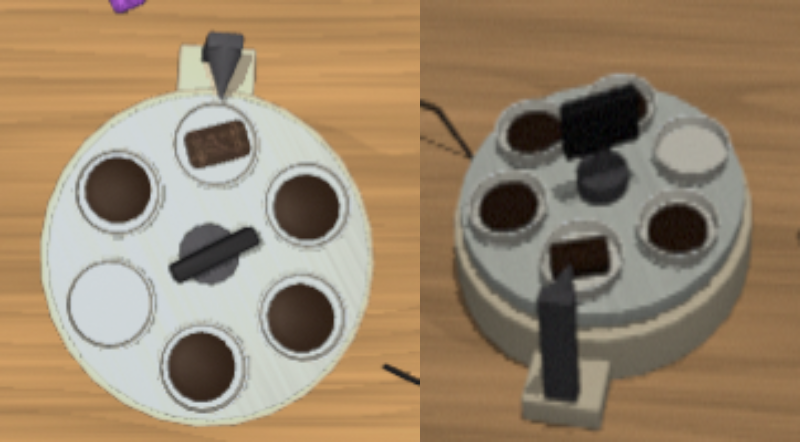

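The rectangular lens, (217,145), lies flat in its dish at the pointer tip (222,98), and the robot is clear of the table.

```bash
python3 -c "
from plant import bot
print(bot.close_job())"
```

```text
the job is handed in; nothing more can be done
None
```

I turned the turntable one click clockwise; the rectangular lens now lies flat in its dish at the pointer, the table is at rest in the click, and the job was handed in about 17 s into the 32 s allowed.

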